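Set the nailer's magazine pusher behind a fresh nail strip

TASK

A fresh strip of nails lies loosely in the magazine of the framing nailer on the bench, and the pusher has still to be set behind it. With the fingertips push the pusher's upright thumb tab back along the magazine, away from the nose, until its tooth has dropped behind the last nail, then let it go so that it springs forward, catches the last nail and runs the strip home against the nose, and leave it there. Only push: do not pinch the tab, do not drag or lift the nailer, and leave the other things on the bench where they lie.

Things in the scene. Friction and masses are not known exactly. Their poses are not given: they have to be found in the camera images.
- nailer: framing nailer, 3.4 kg, lying loose on its side on the bench (skids at about 15 to 28 N sideways). Origin on the bench under the magazine's middle; z up; +y along the magazine from nose to rear, +x across it on the muzzle side. Magazine: channel 94 mm wide, rails' tops 67 mm above the bench, with a 56 mm wide open window between them that shows the nails
- nose (a point): top of the nose block, 70 mm above the bench, at the magazine's front (nailer y = -195 mm). From here the barrel, 104 mm in diameter and as high, lies to the -x side: its axis runs from nailer (-60, -170) to (-285, -85) mm
- magazine_rear (a point): rear end of the magazine, on its middle line, 67 mm above the bench (nailer y = 170 mm). The handle, 72 mm high, joins it on the -x side
- tab (a point): centre of the pusher's thumb tab: upright block 28 mm wide (nailer x), 13 mm thick (nailer y), 28 mm tall, from 71 to 99 mm above the bench (this point 85 mm). It stands on a carriage plate 72 mm wide (x), 34 mm long (y), top at 71 mm. Axes as the nailer's. Push on its nose-side face, 6.5 mm to -y of this point
- pusher (a joint): travel of the pusher along the magazine towards its rear (+y of the nailer), m: 0 fully forward at the start, 0.185 at the rear stop. A spring drives it forward with 4 N at 0, rising to 8.6 N at 0.185; some damping.
- strip_tail (a point): rear face of the last nail of the strip, on the magazine's middle line, 52 mm above the bench; axes as the nailer's. The tooth must pass this point towards +y.
- strip (a joint): how far the nail strip stands back from the nose, m: 0 home against the nose (its tail is then at nailer y = 0), larger to the rear; it starts 0.010 to 0.035 back and slides with about 1.5 N of friction.
- tooth_face (a point): lower edge of the catching (nose-side) face of the spring tooth under the pusher, 5 mm to -y of the tab's centre; axes as the nailer's. The tooth rides on the nails, drops 5.5 mm by itself once past the strip's tail, and catches the tail when the pusher returns. With the strip home and caught, pusher reads 0.085
- tooth (a joint): how far the spring tooth has dropped, m: 0 riding on the nails, 0.0055 fully down.
- spare_strip: bystander: loose strip of nails 84 x 112 mm, 7 mm thick, lying flat; origin at the centre of its underside.
- oil_bottle: bystander: white oil bottle, 42 mm in diameter, 115 mm tall; origin at the centre of its underside.
- tape_measure: bystander: tape measure 72 x 40 mm, 70 mm tall; origin at the centre of its underside.
- hammer: bystander: hammer 310 mm long lying along its own x; origin on the bench near its middle.

How it is judged:
By the outcome, as a careful person would: the job done as asked, in the order asked, and still so for the second after the job is handed in, with the robot touching nothing.
It also fails if it takes over 32 s, if anything falls off the work surface, if the arm or the gripper's body presses on something with over 40 N, if the wrist force passes 120 N, or if a joint passes its speed limit or range.

ROBOT

A 6-joint arm with a two-finger parallel gripper is mounted at the origin on the work surface. World frame = base frame: x ahead of the robot, y to its left, z up, the work surface at z = 0. Lengths are in mm, angles in rad, forces in N, time in s.
With the tool pointing down it reaches from about 275 to 750 mm from the base axis. Payload 10.2 kg.
Tool frame: the origin (TCP) lies midway between the tips of the shut fingers; the grasp point (between the pads) lies 19 mm behind it; z points along the fingers, x is the direction in which the jaws open and shut, and the axes are right-handed (so a half turn about z gives the same grasp; the last joint's range is limited). The gripper opens to 85 mm and grips with 20 to 120 N. Pads are 22 mm wide; open, the fingers measure 114 mm over their backs; the gripper's body (76 mm by 85 mm) begins 54 mm behind the grasp point. The pads swing forward as they close: fully open they stand 13 mm farther back than shut.
Start: joints at [0.919, 0.313, 1.498, -0, 1.331, -0.223], TCP at [218.297, 477.47, 231.294] pointing down, gripper open.
Joint ranges: [-2.94, 2.94], [-0.97, 2.17], [0.19, 2.56], [-1.23, 4.37], [0.02, 3.11], [-2.88, 2.88]. Speed limits (rad/s): [2.39, 2.39, 3.01, 3.14, 3.14, 3.14].

INTERFACE

Orientations are given as a rotation vector (axis times angle).
In Python, from cell import r, vision, spotter gives the robot as it stands. The module is installed in compiled form; this text tells all that it offers.
- The arm moves only by the shell command python3 -m jog 'ROWS' [FORCE]. ROWS is JSON, a list of rows, each a list of 7 numbers: the turn, a rotation vector about the tool's x, y, z as a fraction of full scale, then the shift along the tool's x, y, z as a fraction of full scale, then the opening, from 0 (shut) to 1 (fully open). A call has 1 to 10 rows; each row is the pose to reach, as a shift and turn from the pose commanded when the call began, along the tool's axes at that moment, turning the shorter way round; what a row does not reach only later rows make up. Full scale, the value 1, is 100 mm for a shift and 180 degrees for a turn. A row lasts 1/8 s, in which the tool goes at most 62.5 mm and 10.7 degrees, less where a joint would pass 70% of its speed; a pose out of reach is approached as far as the arm can. A call with a number of a shift or a turn outside -1 to 1 is refused whole. A call with a gripper value outside its range is refused whole. The fingers move at their own pace and stop on an object; FORCE is the grip in N (left out, the last holds). Time passes only in rows, so rows that repeat a pose let the fingers close. It gives the time, the measured TCP pose, the force and the opening at its end, in the units of the state.
- r.read_state(): the state, without advancing time (a new reading comes with each control period).
- vision.camera(name): name is "scene" or "top"; returns the picture (384x512x3 uint8, red, green, blue); there is no depth.
- vision.camera_model(name): a dict with "K" (3x3 intrinsics, pixels), "R" (3x3) and "t" (3): a world point X has camera coordinates R X + t. Camera axes: x right, y down, z forward; pixel columns grow to the right and rows downward; lengths in mm; the calibration is good to about 2 mm. A picture is of the moment at which its call begins. camera_model takes no time and is no camera call.
- r.hand_in(): hands the job in, once; it reports no verdict.
Trained networks look in the newest picture that a camera, given by its name, has taken for a name from the list of things; names that differ only in an ending like _2 or _b are one class to them, and where a whole thing is asked for, a point or a joint stands for the part that bears it (a point fixed in the world has none). Each returns a list of dicts, best first, with "confidence" (0 to 1); they miss things now and then, are a little off and sometimes report something else, mostly with a low value. They report only what shows in the picture. A call takes as long as a camera call.
- spotter.silhouettes(camera, query): "region" (384x512 bool, what is visible of it) and "box" ([left, top, width, height] in pixels, round what is visible of it).
The state is a dict: "t": time; "joint_pos": joint angles; "qvel": joint speeds; "effort": joint torques, N m; "position": TCP position; "orientation": TCP orientation; "wrist_force": force on the tool from outside, world axes, zero at the start; "torque": the same for the moment, N m; "width": finger opening in mm.
Only numpy, scipy, OpenCV 4.12 (cv2) and the standard library are available. Lean on these libraries where they do the work, as an engineer would, in place of code of your own. Each camera call takes 0.05 s, during which the arm holds its last target. There are 200 camera calls.

## Working session

There is one attempt and no reset: what is moved stays moved. The work goes in short steps, Python scripts to look and compute and a shell command to move; the robot and the scene stay as the last step left them, time stands still between calls to the robot, and variables do not carry over. Pictures are saved under pics/ and viewed, about 8 in all and at most 12, crops included, and the job is handed in when it is done.

```bash
mkdir -p pics
cat > h.py <<'E'
import numpy as np, cv2
from cell import r, vision, spotter
from scipy.spatial.transform import Rotation as Ro
def save(img,n): cv2.imwrite(f'pics/{n}.png',cv2.cvtColor(img,cv2.COLOR_RGB2BGR))
def proj(c,X):
    m=vision.camera_model(c);p=np.array(m['K'])@(np.array(m['R'])@np.array(X,float)+np.array(m['t']));return p[:2]/p[2]
def ray(c,uv,z):
    m=vision.camera_model(c);K,R,t=[np.array(m[k],float) for k in 'KRt']
    d=R.T@np.linalg.solve(K,[uv[0],uv[1],1]);C=-R.T@t
    return C+d*(z-C[2])/d[2]
E
python3 - <<'E'
from h import *
for c in('top','scene'):
    im=vision.camera(c);big=cv2.resize(im,(800,600),interpolation=cv2.INTER_CUBIC);save(big,c+'0')
    m=vision.camera_model(c);print(c,np.round(-np.array(m['R']).T@np.array(m['t'])))
    for q in('tab','nailer','nose','magazine_rear','strip_tail','spare_strip','oil_bottle','tape_measure','hammer'):
        for d in spotter.silhouettes(c,q)[:2]:
            v,u=np.nonzero(d['region']);print(c,q,round(d['confidence'],2),d['box'],u.mean().round(1),v.mean().round(1))
s=r.read_state();print(s)
E
```

```text
top [ 439.  -54. 1255.]
top tab 0.82 [248.5, 202.3, 15.1, 25.3] 253.9 215.7
top nailer 0.65 [153.3, 176.1, 165.6, 154.4] 235.5 242.4
top nose 0.81 [153.2, 173.8, 164.3, 158.4] 235.2 242.6
top magazine_rear 0.92 [153.0, 175.8, 162.1, 153.3] 235.0 242.4
top magazine_rear 0.31 [117.4, 172.5, 22.5, 21.2] 129.8 182.9
top strip_tail 0.81 [214.3, 199.2, 70.9, 30.1] 247.9 215.2
top strip_tail 0.44 [281.7, 153.0, 21.1, 30.2] 296.1 168.0
top spare_strip 0.78 [215.3, 152.1, 47.0, 25.7] 236.0 162.0
top spare_strip 0.55 [246.7, 204.3, 17.1, 26.2] 253.7 216.4
top tape_measure 0.7 [285.7, 153.7, 19.0, 29.9] 296.4 167.7
top hammer 0.38 [247.1, 200.9, 16.0, 27.7] 253.5 216.2
scene [1282.  155.  814.]
scene tab 0.5 [242.8, 180.8, 20.6, 26.0] 253.3 194.6
scene nailer 0.76 [188.3, 129.1, 167.1, 133.4] 280.5 192.0
scene nose 0.61 [190.6, 127.9, 166.0, 128.6] 280.2 192.3
scene magazine_rear 0.98 [190.7, 131.7, 168.0, 125.4] 280.9 192.2
scene strip_tail 0.96 [227.2, 190.3, 69.5, 20.4] 260.3 200.4
scene spare_strip 0.79 [235.0, 244.4, 52.4, 35.6] 261.6 261.2
scene spare_strip 0.36 [190.3, 129.1, 167.3, 126.
[... 154 characters left out ...]
58 [127.6, 137.8, 84.5, 63.2] 167.0 169.3
{'t': 1.0, 'joint_pos': array([ 9.18586764e-01,  3.12941747e-01,  1.49769885e+00,  2.48943502e-05,
        1.33101060e+00, -2.23398054e-01]), 'qvel': array([ 0.00088289, -0.00037544,  0.00093179, -0.00076855,  0.00036921,
       -0.00017736]), 'effort': array([-6.54337528e-04, -4.12153709e+01, -2.59895736e+01, -3.14742047e-04,
        6.48382174e-04,  3.18667708e-05]), 'position': array([218.29812117, 477.46987524, 231.27323755]), 'orientation': array([-2.64322885e+00, -1.69791875e+00,  9.93885704e-05]), 'wrist_force': array([-0.05011232, -0.70458921, -0.62630851]), 'torque': array([-0.02454749,  0.02977749, -0.01791462]), 'width': 85.25889779911853}
```

View pics/top0.png

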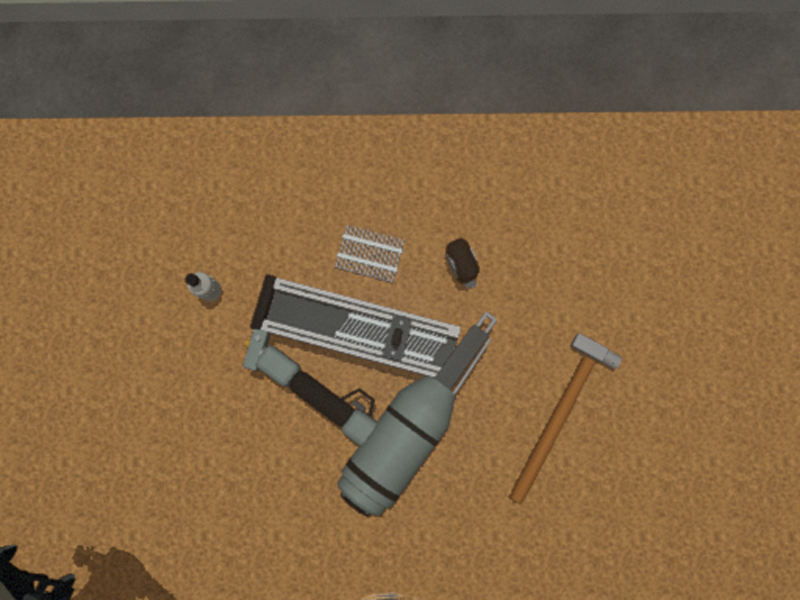

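View pics/scene0.png

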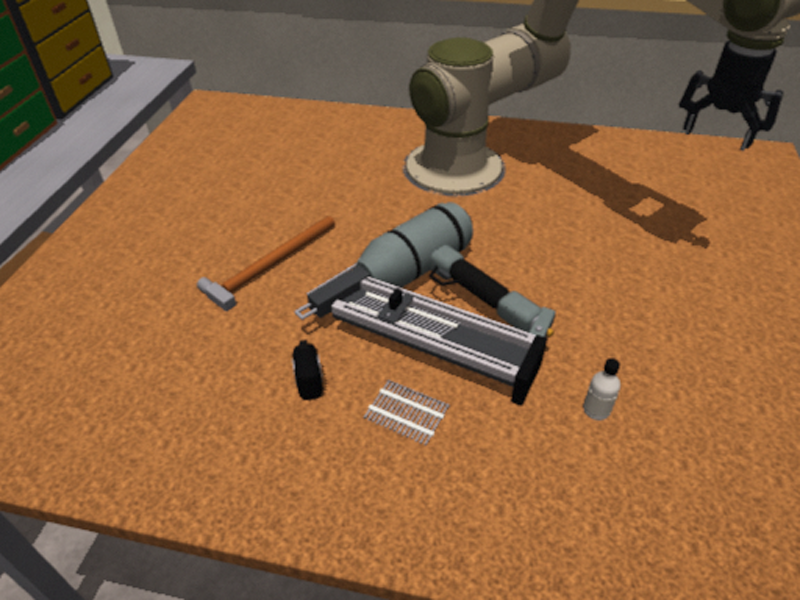

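The top view shows the magazine running from the nose at about (450,350) to the rear at (268,300), with the tab at (397,337). The scene view agrees, with the tab at (396,298). Next I'll fit the nailer pose.

```bash
cat > fit.py <<'E'
from h import *
k=512/800
a=[ray('top',np.array(p)*k,67)[:2] for p in((275,280),(459,328),(264,325),(435,373))]
d1=a[0]-a[1];d2=a[2]-a[3];print(np.round(a),np.degrees(np.arctan2(d1[1],d1[0])),np.degrees(np.arctan2(d2[1],d2[0])))
# triangulate tab
m=[]
for c,uv in(('top',(253.9,215.7)),('scene',(253.3,191.5))):
    A=ray(c,uv,0);B=ray(c,uv,100);m.append((A,(B-A)/np.linalg.norm(B-A)))
M=sum(np.eye(3)-np.outer(d,d) for _,d in m);b=sum((np.eye(3)-np.outer(d,d))@A for A,d in m)
T=np.linalg.solve(M,b);print('tri',T,'top@85',ray('top',(253.9,215.7),85),'scene@85',ray('scene',(253.3,191.5),85))
th=np.arctan2(*(d1/np.linalg.norm(d1)+d2/np.linalg.norm(d2))[::-1]);print(np.degrees(th))
T=ray('top',(253.9,215.7),87)
ey=np.array([np.cos(th),np.sin(th),0]);ex=np.array([ey[1],-ey[0],0])
O=T+80*ey;O[2]=0;print('O',O)
W=lambda x,y,z:O+x*ex+y*ey+np.array([0,0,z])
for c,box in(('top',(140,130,200,150)),('scene',(170,110,200,150))):
    im=cv2.cvtColor(cv2.imread(f'pics/{c}0.png'),cv2.COLOR_BGR2RGB)
    l,t,w,h=box;s=4;out=cv2.resize(im[int(t/k):int((t+h)/k),int(l/k):int((l+w)/k)],(w*s,h*s))
    P=lambda *p:tuple(int(v) for v in (proj(c,W(*p))-[l,t]+.5)*s)
    for p,q in(((-47,-195,67),(-47,170,67)),((47,-195,67),(47,170,67)),((-47,170,67),(47,170,67)),((-28,-150,67),(28,-150,67))):cv2.line(out,P(*p),P(*q),(255,0,0),1)
    for z in(71,99):
        pts=np.array([P(x,y-80,z) for x,y in((-14,-6.5),(14,-6.5),(14,6.5),(-14,6.5))]);cv2.polylines(out,[pts],True,(0,255,0),1)
    save(out,c+'_fit')
E
python3 fit.py
python3 - <<'E'
import cv2,numpy as np
a=cv2.imread('pics/top_fit.png');b=cv2.imread('pics/scene_fit.png')
cv2.imwrite('pics/fit.png',np.vstack([a[100:400],b[100:400]]))
E
```

```text
[[ 654.  192.]
 [ 569. -124.]
 [ 576.  210.]
 [ 493.  -82.]] 74.87504935259149 74.03732756926719
tri [552.63127238 -17.97736166  81.05078713] top@85 [552.27956586 -18.22852324  85.        ] scene@85 [556.5265467  -16.91718108  85.        ]
74.45618846092933
O [573.52326799  58.78519352   0.        ]
```

View pics/fit.png

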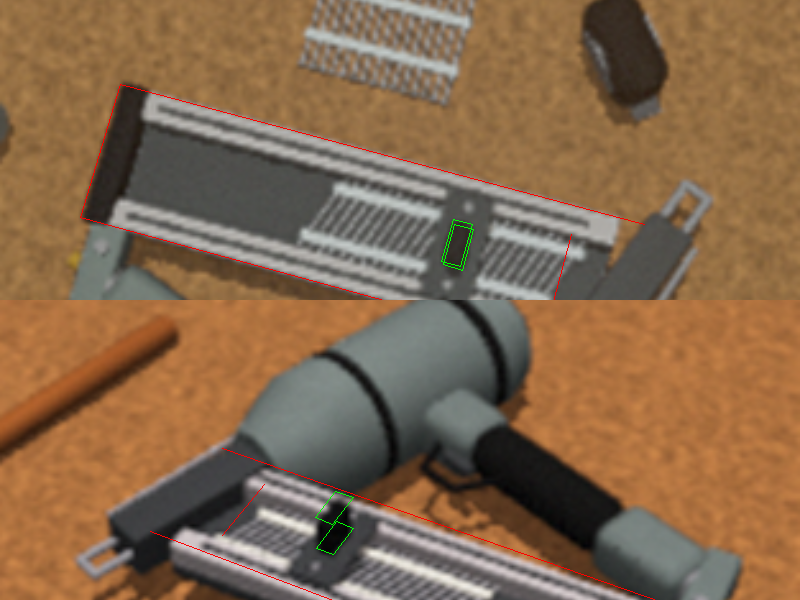

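The fit sits on the rails and tab in both views. The yaw is about 74.6° and the tab is at about (552.5, -18). I'll move to above the nose side of the tab.

```bash
python3 -m jog '[[0,0,0,-0.35,0.5,0,0],[0,0,0,-0.69,1,0,0],[0,0,0,-0.69,1,0,0]]' 30
python3 -m jog '[[0,0,0,-0.35,0.5,0,0],[0,0,0,-0.69,1,0,0],[0,0,0,-0.69,1,0,0]]'
python3 -m jog '[[0,0,0,-0.35,0.5,0,0],[0,0,0,-0.69,1,0,0],[0,0,0,-0.69,1,0,0]]'
python3 -m jog '[[0,0,0,-0.35,0.5,0,0],[0,0,0,-0.69,1,0,0],[0,0,0,-0.69,1,0,0]]'
python3 -m jog '[[0,0,0,-0.35,0.5,0,0],[0,0,-0.05,-0.69,1,0,0],[0,0,-0.05,-0.69,1,0,0],[0,0,-0.05,-0.69,1,0,0]]'
```

```text
t: 1.38
position: [282.2, 370.9, 231.5]
orientation: [2.647, 1.691, 0.001]
wrist_force: [-0.8, 0.7, 0.2]
width: 32.1
t: 1.75
position: [344.3, 267.0, 231.4]
orientation: [2.647, 1.691, 0.001]
wrist_force: [-0.2, 0.6, -1.0]
width: -0.1
t: 2.12
position: [406.3, 163.2, 231.2]
orientation: [2.646, 1.693, 0.0]
wrist_force: [-0.1, 0.4, -0.3]
width: 0.1
t: 2.5
position: [468.4, 59.5, 230.9]
orientation: [-2.645, -1.695, 0.0]
wrist_force: [-0.6, 1.3, -0.2]
width: 0.2
t: 3.0
position: [529.3, -41.8, 231.2]
orientation: [-2.5, -1.901, 0.0]
wrist_force: [-0.1, 1.1, 0.2]
width: 0.1
```

```bash
python3 -m jog '[[0,0,0,-0.16,0.16,0.5,0],[0,0,0,-0.16,0.16,1,0],[0,0,0,-0.16,0.16,1,0],[0,0,0,-0.16,0.16,1,0]]'
python3 - <<'E'
from h import *
a=vision.camera('top')[160:270,180:330];b=vision.camera('scene')[120:230,190:340]
save(np.vstack([cv2.resize(x,(750,300) if 0 else (409,300),interpolation=cv2.INTER_CUBIC) for x in(a,b)]),'pre')
E
```

```text
t: 3.5
position: [541.5, -62.9, 133.6]
orientation: [2.499, 1.9, 0.003]
wrist_force: [-0.6, 0.2, 0.1]
width: 0.1
```

View pics/pre.png

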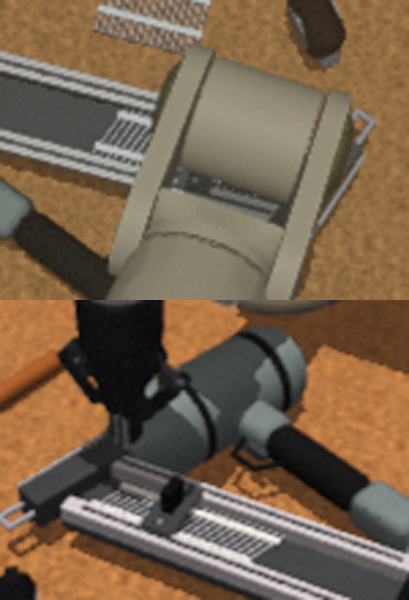

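The scene crop shows the shut fingertips over the nose end of the window, clear of the tab at (172,492). I'll descend, then approach slowly.

```bash
python3 -m jog '[[0,0,0,0,0,0.2,0],[0,0,0,0,0,0.4,0],[0,0,0,0,0,0.52,0],[0,0,0,0,0,0.52,0]]'
python3 -m jog '[[0,0,0,0.08,0,0,0],[0,0,0,0.16,0,0,0],[0,0,0,0.2,0,0,0],[0,0,0,0.2,0,0,0]]'
python3 -m jog '[[0,0,0,0.05,0,0,0],[0,0,0,0.1,0,0,0],[0,0,0,0.15,0,0,0],[0,0,0,0.2,0,0,0],[0,0,0,0.2,0,0,0]]'
```

```text
t: 4.1
position: [540.8, -63.8, 79.6]
orientation: [2.502, 1.9, 0.0]
wrist_force: [-0.5, -0.6, 1.0]
width: 0.1
t: 4.6
position: [546.2, -44.3, 79.4]
orientation: [2.501, 1.901, 0.0]
wrist_force: [0.1, -0.1, -0.6]
width: 0.2
t: 5.22
position: [551.4, -25.4, 79.3]
orientation: [2.501, 1.9, -0.001]
wrist_force: [-1.5, -4.4, 0.3]
width: -0.1
```

Contact at about 4.6 N, which matches the spring force. I'll push on.

```bash
python3 -m jog '[[0,0,0,0.1,0,0,0],[0,0,0,0.2,0,0,0],[0,0,0,0.3,0,0,0],[0,0,0,0.4,0,0,0],[0,0,0,0.5,0,0,0],[0,0,0,0.6,0,0,0],[0,0,0,0.7,0,0,0],[0,0,0,0.8,0,0,0],[0,0,0,0.9,0,0,0],[0,0,0,0.9,0,0,0]]'
python3 -m jog '[[0,0,0,0.1,0,0,0],[0,0,0,0.2,0,0,0],[0,0,0,0.3,0,0,0],[0,0,0,0.4,0,0,0],[0,0,0,0.45,0,0,0],[0,0,0,0.45,0,0,0]]'
python3 - <<'E'
from h import *
b=vision.camera('scene')[120:240,190:350]
save(cv2.resize(b,(800,600),interpolation=cv2.INTER_CUBIC),'back')
th=np.radians(74.5);ey=np.array([np.cos(th),np.sin(th),0])
P0=np.array([552.5,-18,0]);s=r.read_state();print('tcp nailer y',(s['position']-P0)@ey-80, np.cross(ey,s['position']-P0)[2])
t=ray('top',(219.5,207.5),52);print('tail y',(t-P0)@ey-80)
E
```

```text
t: 6.48
position: [575.4, 61.3, 79.3]
orientation: [2.501, 1.901, -0.002]
wrist_force: [-2.9, -4.4, 3.2]
width: -0.0
t: 7.22
position: [587.2, 104.3, 79.3]
orientation: [2.501, 1.901, -0.003]
wrist_force: [-4.8, -7.6, 2.4]
width: -0.0
tcp nailer y 46.933899655919475 -0.7842685136560377
tail y 17.29140083175632
```

View pics/back.png

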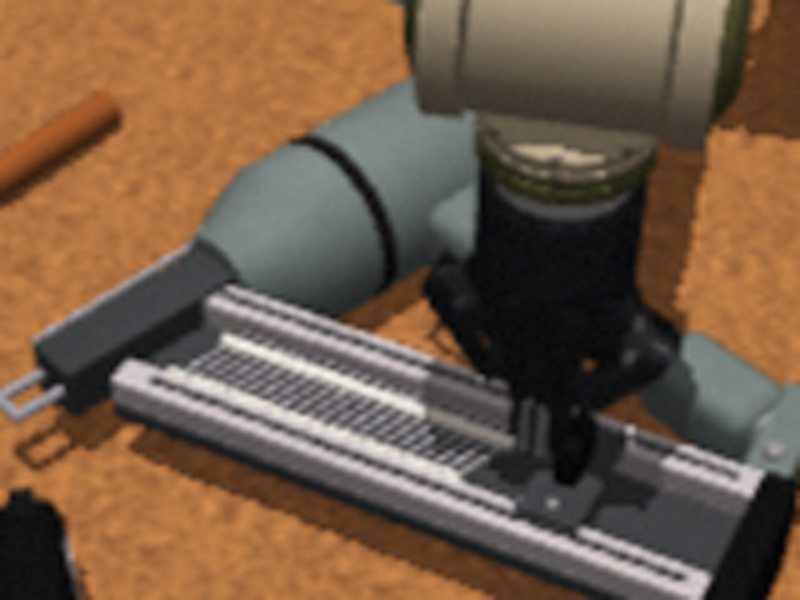

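The carriage now stands well behind the strip's tail, with a clear gap at (500,470). The tab is at nailer y of about 62 and the tail at about 20. I'll release it with a quick straight lift.

```bash
python3 -m jog '[[0,0,0,0,0,-0.6,0],[0,0,0,0,0,-1,0],[0,0,0,0,0,-1,0]]'
python3 -m jog '[[0,0,0,0,0,-0.6,0],[0,0,0,-0.1,-0.6,-0.9,0],[0,0,0,-0.2,-1,-0.9,0],[0,0,0,-0.2,-1,-0.9,0]]'
python3 -m jog '[[0,0,0,0.5,-0.4,0,0],[0,0,0,1,-0.8,0,0],[0,0,0,1,-0.8,0,0]]'
python3 -m jog '[[0,0,0,0.5,-0.4,0,0],[0,0,0,1,-0.8,0,0],[0,0,0,1,-0.8,0,0]]'
python3 - <<'E'
from h import *
t=vision.camera('top');b=vision.camera('scene')
for c in('top','scene'):
  for q in('tab','nailer'):
    for d in spotter.silhouettes(c,q)[:1]:
      v,u=np.nonzero(d['region']);uv=(u.mean(),v.mean());print(c,q,d['confidence'],np.round(uv,1),d['box'])
      if q=='tab':
        th=np.radians(74.5);ey=np.array([np.cos(th),np.sin(th),0]);print('tab y',(ray(c,uv,87)-[552.5,-18,0])@ey-80)
save(np.vstack([cv2.resize(x,(600,300),interpolation=cv2.INTER_CUBIC) for x in(t[165:255,150:330],b[150:240,180:360])]),'end')
E
```

```text
t: 7.65
position: [588.9, 105.1, 182.5]
orientation: [2.499, 1.898, 0.008]
wrist_force: [-0.5, 0.1, 0.1]
width: -0.2
t: 8.15
position: [483.8, 112.9, 269.1]
orientation: [-2.5, -1.901, 0.001]
wrist_force: [-0.1, -0.5, 0.7]
width: 0.3
t: 8.52
position: [434.7, 233.0, 268.4]
orientation: [-2.496, -1.905, 0.001]
wrist_force: [1.0, 0.1, 0.2]
width: 0.0
t: 8.9
position: [384.7, 350.2, 268.2]
orientation: [-2.498, -1.904, 0.002]
wrist_force: [0.3, -0.4, 0.1]
width: 0.2
top tab 0.81 [222.8 207.6] [218.0, 194.8, 17.0, 27.4]
tab y 4.267331053743163
top nailer 0.65 [235.3 242.1] [156.4, 178.2, 161.7, 148.6]
scene tab 0.43 [282.2 205.9] [269.5, 199.0, 23.7, 16.5]
tab y 11.940846759857024
scene nailer 0.73 [280.7 192.4] [189.0, 128.5, 165.7, 133.9]
```

View pics/end.png

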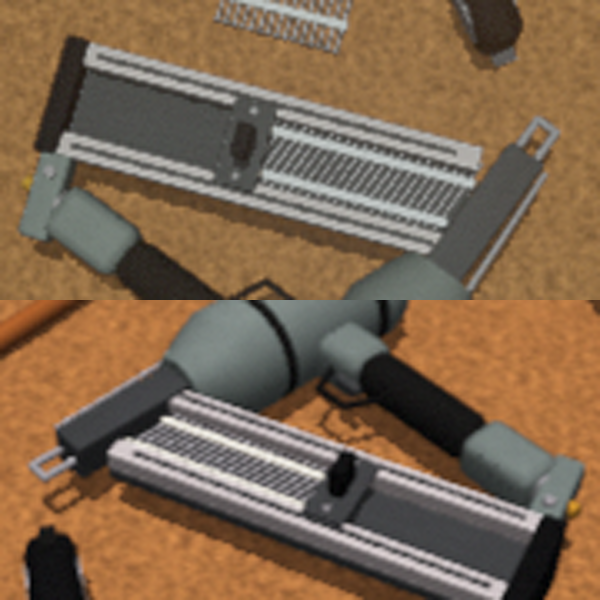

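The carriage sits directly behind the strip, and the tab reads nailer y of about 4.3 (5 expected when home and caught). One more reading to confirm it has settled, then I'll hand in.

```bash
python3 -m jog '[[0,0,0,0,0,0,0],[0,0,0,0,0,0,0],[0,0,0,0,0,0,0],[0,0,0,0,0,0,0]]'
python3 - <<'E'
from h import *
vision.camera('top');d=spotter.silhouettes('top','tab')[0];v,u=np.nonzero(d['region'])
th=np.radians(74.5);ey=np.array([np.cos(th),np.sin(th),0]);y=(ray('top',(u.mean(),v.mean()),87)-[552.5,-18,0])@ey-80;print(y)
if 0<y<9: print(r.hand_in())
E
```

```text
t: 9.7
position: [385.5, 347.8, 269.3]
orientation: [-2.502, -1.9, -0.0]
wrist_force: [-0.2, -0.1, 0.3]
width: -0.3
3.587285139572174
the job is handed in; nothing more can be done
None
```

The pusher is set behind the nail strip, the strip looks home against the nose, and I handed the job in at about t = 9.8 s.

With the shut fingertips I pushed the tab back about 140 mm, at roughly 5 to 9 N. That put it well past the last nail, with a clear gap showing in the picture. I then lifted straight up to let the pusher spring forward, and moved the arm clear.

- **Pusher position:** the top camera put the tab at nailer y of 4.3 mm, then 3.6 mm about 0.8 s later. It should read 5 mm with the strip home and caught, so this fits within measuring error. The last picture shows the carriage directly behind the strip, and the strip up against the nose.
- **Disagreement:** the scene camera put the tab at 11.9 mm, but that was a low-confidence detection (0.43) that covered only part of the tab.
- **Nailer and other items:** the nailer's outline stayed within about 0.4 pixels of where it started in both cameras. I did not re-measure the other items; the arm stayed high except over the magazine.
- **Tooth drop:** I did not measure this directly. I infer it from where the pusher stopped and from the strip having moved forward.

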